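# Switch the cask-racking pump off and latch its splash cover

## Task

The transfer pump on the bench has been left running forward: switch it off by setting the toggle in its grey switch box upright in the centre position, without letting it snap across into reverse. Then shut the clear splash cover, hook the wire loop of the draw latch over the keeper on the cover and push the latch lever down past its centre until it lies flat on the box, so that the bench can be hosed down. Leave the other things on the bench where they are.

Things in the scene. Friction and masses are not known exactly. Their poses are not given: they have to be found in the camera images.
- pump_unit: Pump set, fixed: steel skid with a grey switch box and, to the box's left (+y here), a blue motor, pump head and carrying hoop (200 high). Origin on the bench under the middle of the box; x from the box front (robot side) to its hinge side, y to the motor, z up. Sizes in mm, here and below: box x -65 to 65, y -100 to 100, open rim at z 108, walls 5 thick, control panel inside at z 73.
- pump_switch (a joint): Toggle in the box, rad: 0.44 forward (bat leans to +y of the pump set, green mark), 0 off (upright, white mark), -0.44 reverse (yellow mark). A sprung detent holds each; the centre one pulls it in from within about 0.13 either side, beyond 0.2 it snaps to the end. Leaving forward takes about 5 N at mid-bat.
- switch_pivot (a point): Pivot of the toggle, 4 above the panel, at x -20, y -10, z 77 of the pump set. It swings in the pump set's y-z plane.
- switch_tip (a point): Top of the toggle's steel bat with its red cap, 42 from the pivot; 9 to 10 dia at the top.
- cover (a joint): Hinge angle of the clear splash cover, rad: 0 shut on the rim, 1.57 upright, 1.85 the open stop. It stays where it is left; about 2 N at its free edge moves it. The gasket gives a little, to about -0.01.
- cover_hinge (a point): Middle of the cover's hinge line (along y of the pump set), at x 65, z 108.
- cover_edge (a point): Middle of the cover's free edge, on its outer top face. The cover is 130 from hinge to free edge, 200 wide, 20 deep: shut, its top is at z 128.
- keeper (a point): Seat for the loop's bar in the keeper, a steel hook 24 wide, open upwards, on the middle of the cover's front skirt. Moves with the cover; shut it is 12 out from the box front at z 116. Its outer lip is 15.5 to 18.5 out from the front, top 5 above the seat; between slot and cover a 45 degree ramp leads down into it.
- latch_lever (a joint): Draw-latch lever on the box front, rad: 0 shut, flat down the front; grows as it swings out and up (pi/2 straight out, 2.45 stop). Stays where it is left. With the loop hooked, pushing it down draws tight from about 0.7 (3 to 4 N at its end), passes centre at 0.2 and then stays shut by itself.
- latch_pivot (a point): Pivot of the lever (axis along y of the pump set), 12 out from the box front (x -77), z 92.
- latch_tip (a point): End of the lever's red-sleeved handle plate, 46 from the pivot, before a 12 long out-turned lip. Plate 20 wide, 4 thick; its outer face (upper face when the lever is raised) runs 6 outside the pivot.
- latch_loop (a joint): Angle of the wire loop on the lever, rad: about 0.1 when latched; grows as the loop folds towards the handle, stop at 2.45. It swings freely and falls to either side of upright.
- loop_bar (a point): Centre of the loop's cross bar (5 dia, 49 long, along y), at radius 32.2 from its pin. The pin sits 10 from the lever pivot, with the lever shut 0.21 rad inward of straight down. Start: loop leans out, up in front of the box. Pushed up and inward with the lever above 1.85, the bar clears the shut cover's keeper lip and rests on its ramp; lowering the lever draws it into the hook.
- mallet: Rubber mallet lying on the bench: black head 95 x 64 dia, wooden handle, 330 mm long overall; not part of the job. Origin: on the bench under the handle, 100 from the head's axis.
- jug: Stainless steel jug, 110 dia x 130 high, standing; sizes in mm, not part of the job. Origin: centre of its underside.
- spray_bottle: White spray bottle with blue cap, 72 dia x 190 high, standing; sizes in mm, not part of the job. Origin: centre of its underside.
- cask_tap: White plastic cask tap with red handle, 100 long, lying; sizes in mm, not part of the job. Origin: centre of its underside.
- spanner: Steel spanner, 190 long, lying beside the pump set; sizes in mm, not part of the job. Origin: centre of its underside.
- shive: Pale wooden shive (cask bung), 58 dia x 26 high; sizes in mm, not part of the job. Origin: centre of its underside.
- shive2: Second wooden shive, the same; sizes in mm, not part of the job. Origin: centre of its underside.
- clamp_gasket: Black gasket ring, 64 dia x 10 high, lying in front of the pump set; sizes in mm, not part of the job. Origin: centre of its underside.
Mind the look-alikes: they are no part of the job. Leave any yellow look-alike of the shive2 alone.

How it is judged:
By the outcome, as a careful person would: the job done as asked, in the order asked, and still so for the second after the job is handed in, with the robot touching nothing.
It also fails if it takes over 69 s, if anything falls off the work surface, if the arm or the gripper's body presses on something with over 40 N, if the wrist force passes 120 N, or if a joint passes its speed limit or range.

## Robot

A 6-joint arm with a two-finger parallel gripper is mounted at the origin on the work surface. World frame = base frame: x ahead of the robot, y to its left, z up, the work surface at z = 0. Lengths are in mm, angles in rad, forces in N, time in s.
With the tool pointing down it reaches from about 275 to 825 mm from the base axis. Payload 5.2 kg.
Tool frame: the origin (TCP) lies at the very end of the fingers, on their centre line; the grasp point (between the pads) lies 19 mm behind it; z points along the fingers, y is the line along which they close (so a half turn about z gives the same grasp; the last joint's range is limited). The gripper opens to 93 mm and grips with 3 to 60 N. Pads are 15 mm wide; open, the fingers measure 128 mm over their backs; the gripper's body (75 mm by 188 mm) begins 65 mm behind the grasp point.
Start: joints at [1.078, 0.259, 1.535, -0, 1.348, -0.203], TCP at [157.146, 527.077, 218.653] pointing down, gripper open.
Joint ranges: [-3.14, 3.14], [-0.91, 2.08], [0.19, 2.58], [-1.22, 4.36], [0.22, 2.71], [-3.12, 3.12]. Speed limits (rad/s): [2.57, 2.57, 3.14, 3.14, 3.14, 3.14].

## Interface

Orientations are given as [roll, pitch, yaw] about the fixed x, y, z axes, in that order (R = Rz(yaw) Ry(pitch) Rx(roll)).
In Python, from bench import robot gives the robot as it stands. The module is installed in compiled form; this text tells all that it offers. Calls block until the motion is done:
- robot.move_ptp(position, orientation): joint-space move of the TCP to a pose.
- robot.move_linear(position, ori=None, speed=150, f_stop=None): straight line of the TCP; ori=None keeps the orientation; speed is the mean speed in mm/s. With f_stop (N) it stops when the force on the tool has changed by that much, and returns True; else False.
- robot.move_j(angles): joint-space move.
- robot.move_gripper(opening): opening from 0.0 (shut) to 1.0 (fully open); the grip force is fixed at half the most; returns when the fingers have stopped.
- robot.sleep(seconds).
- robot.inverse_kinematics(position, orientation): joint angles nearest the present ones, or None.
- robot.get_image(name): name is "side" or "top"; returns a dict with "img" (480x640x3 uint8, blue, green, red), "fovy" (degrees; the focal length in pixels is half the picture's height over the tangent of half this angle, whatever the lens; pixels are square), "cx", "cy" (the principal point, pixels), "k1" (the pictures are not rectified: a ray, as slopes to the right and down, at radius r is drawn at 1 + k1 r^2 times it, then the intrinsics apply), "eye" and "orientation" of the camera in the world. Camera axes: x right, y down, z forward; pixel columns grow to the right and rows downward; lengths in mm; the calibration is good to about 2 mm. A picture is of the moment at which its call begins. There is no depth.
A pose or a line that the arm cannot do raises robot.MotionError and nothing moves.
- robot.hand_in(): hands the job in; it is judged then, once.
Readings, each from a call of its own:
- robot.current_t(): time.
- robot.current_qpos(): joint angles.
- robot.current_joint_vel(): joint speeds.
- robot.current_joint_efforts(): joint torques, N m.
- robot.current_tcp_pos(): TCP position.
- robot.current_eef_rot(): TCP orientation.
- robot.current_contact_force(): force on the tool from outside, world axes, zero at the start.
- robot.current_ft_torque(): the same for the moment, N m.
- robot.current_gripper_width(): opening from 0.0 (shut) to 1.0 (fully open).
- robot.current_finger_force(): force on a finger pad.
Only numpy, scipy, OpenCV 4.12 (cv2) and the standard library are available. Lean on these libraries where they do the work, as an engineer would, in place of code of your own. Each camera call takes 0.05 s, during which the arm holds its last target. There are 200 camera calls.

## Working session

There is one attempt and no reset: what is moved stays moved. The work goes in short steps, each a Python script; the robot and the scene stay as the last script left them, time stands still between calls to the robot, and variables do not carry over. Pictures are saved under pics/ and viewed, at most 10 in all, crops included, and the job is handed in when it is done.

```bash
mkdir -p pics
cat > h.py <<'E'
import numpy as np, cv2
from bench import robot
from scipy.spatial.transform import Rotation as R
def K(d):
    f=240/np.tan(np.radians(d["fovy"])/2); return f
def Rc(d):
    o=np.array(d["orientation"],float)
    return o if o.shape==(3,3) else R.from_euler('xyz',o).as_matrix()
def ray(d,u,v):
    f=K(d); p=np.array([(u-d["cx"])/f,(v-d["cy"])/f]); q=p.copy()
    for _ in range(20): q=p/(1+d["k1"]*(q@q))
    return np.array(d["eye"],float),Rc(d)@np.array([q[0],q[1],1])
def onz(d,u,v,z):
    e,r=ray(d,u,v); return e+r*(z-e[2])/r[2]
def proj(d,P):
    c=Rc(d).T@(np.array(P,float)-d["eye"]); q=c[:2]/c[2]; q=q*(1+d["k1"]*(q@q))
    return q*K(d)+[d["cx"],d["cy"]]
def tri(d1,a,d2,b):
    e1,r1=ray(d1,*a); e2,r2=ray(d2,*b)
    t=np.linalg.lstsq(np.c_[r1,-r2],e2-e1,rcond=None)[0]
    p,q=e1+r1*t[0],e2+r2*t[1]; return (p+q)/2,np.linalg.norm(p-q)
E
python3 - <<'E'
from h import *
for n in("top","side"):
    d=robot.get_image(n); cv2.imwrite(f"pics/{n}0.png",d["img"]); print(n,{k:d[k] for k in d if k!="img"})
    np.save(f"{n}0.npy",d,allow_pickle=True)
print(robot.current_t(),robot.current_eef_rot())
E
```

```text
top {'fovy': 48.24165097798573, 'cx': 321.455203072438, 'cy': 248.8813672554299, 'k1': 0.008853560191434767, 'eye': array([ 322.15942203, -112.71679329, 1327.09684583]), 'orientation': array([-3.01068886e+00, -2.51864992e-03, -1.58974869e+00])}
side {'fovy': 53.903126844001065, 'cx': 326.6912436327557, 'cy': 233.86085466332042, 'k1': -0.08481387294393851, 'eye': array([278.21432811, 762.21051484, 690.11574074]), 'orientation': array([-2.15685311, -0.00890925, -2.8921762 ])}
0.1 [-3.13997635e+00 -3.26362516e-04  2.85174812e+00]
```

View pics/top0.png

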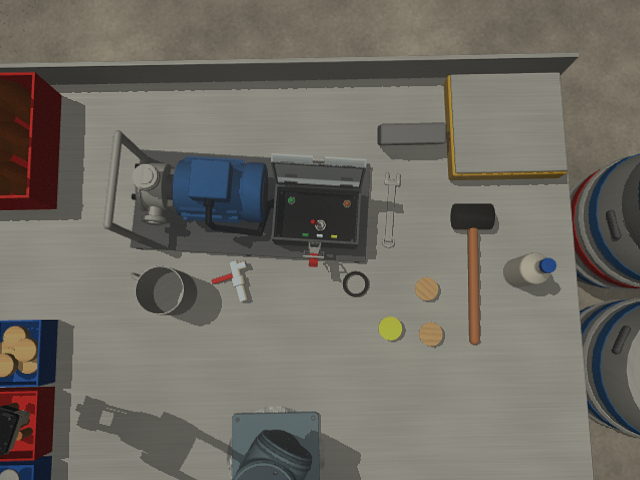

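View pics/side0.png

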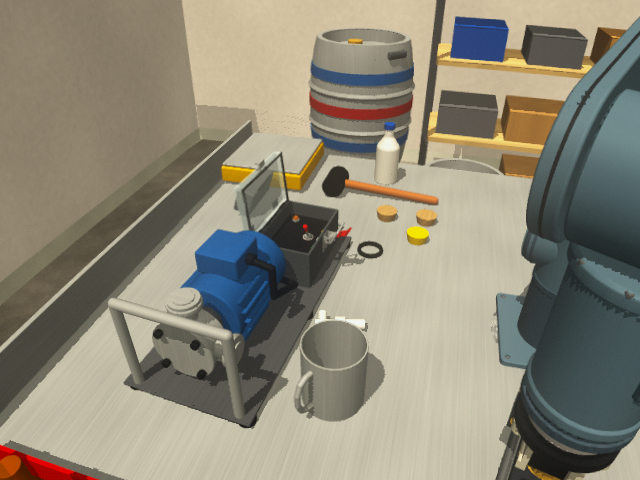

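The top view shows the box at about (318,215), the open cover at (320,170), the red toggle cap near (313,222) and the red lever at (313,257). The side view shows the toggle cap at (306,228) and the lever at (345,232). I'll enlarge the box in both views.

Run:
```python
from h import *
t=cv2.imread("pics/top0.png")[145:275,260:380]; s=cv2.imread("pics/side0.png")[145:285,230:360]
a=cv2.resize(t,(400,433),interpolation=cv2.INTER_CUBIC); b=cv2.resize(s,(400,431),interpolation=cv2.INTER_CUBIC)
o=np.zeros((433,800,3),np.uint8); o[:,:400]=a; o[:431,400:]=b; cv2.imwrite("pics/c0.png",o)
```

```text
(no output)
```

View pics/c0.png

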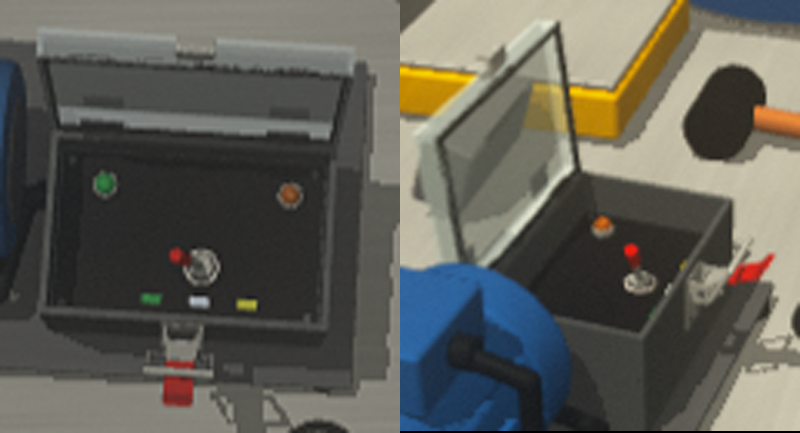

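Enlarged top half: rim corners at crop (45,315), (327,322) and (338,142), toggle cap at (176,256) leaning towards the green mark, lever at (178,390) and loop bar at about (178,372). In the side half the cap is at (631,249), and the only toggle is the one in the grey box. I'll fit the pose next.

```bash
cat > fit.py <<'E'
from h import *
from scipy.optimize import least_squares
T=np.load("top0.npy",allow_pickle=True).item(); S=np.load("side0.npy",allow_pickle=True).item()
t=lambda x,y:np.array([x/3.3333+260-.35,y/3.3333+145-.35]); s=lambda x,y:np.array([(x-400)/3.077+230-.35,y/3.077+145-.35])
tip=[-20,-10+42*np.sin(.44),77+42*np.cos(.44)]
obs=[(T,t(45,315),[-65,100,108]),(T,t(327,324),[-65,-100,108]),(T,t(338,142),[65,-100,108]),(T,t(176,256),tip),
(S,s(640,333),[-65,100,108]),(S,s(732,201),[-65,-100,108]),(S,s(631,248),tip),(S,s(582,172),[65,-100,108])]
def W(q,p): c,n=np.cos(q[2]),np.sin(q[2]); return np.array([q[0]+c*p[0]-n*p[1],q[1]+n*p[0]+c*p[1],p[2]])
f=lambda q:np.concatenate([proj(d,W(q,p))-u for d,u,p in obs])
r=least_squares(f,[460,-100,0],x_scale=[10,10,.1],loss='soft_l1')
if __name__=="__main__":
    print(r.x,f(r.x).reshape(-1,2).round(1).tolist())
    for n,d,us in(("keeperT",T,t(196,45)),("barT",T,t(178,372)),("leverT",T,t(178,404)),("loopS",S,s(742,262)),("leverS",S,s(768,260))): print(n,us)
    q=r.x
    for a in np.arange(1.3,1.9,.1):
        P=lambda x,z:[65-x*np.cos(a)-z*np.sin(a),0,108+x*np.sin(a)-z*np.cos(a)]
        c=[65-130*np.cos(a)+20*np.sin(a),100,108+130*np.sin(a)+20*np.cos(a)]
        c2=[c[0],-100,c[2]]; print(a.round(1),proj(T,W(q,c)).round(1),proj(T,W(q,c2)).round(1),proj(S,W(q,c)).round(1),proj(S,W(q,c2)).round(1))
    print("obs cornersT",t(38,32),t(352,48),"S",s(420,130),s(557,20))
    for th in np.arange(1.6,2.5,.1):
        e=[-77-46*np.sin(th)-6*np.cos(th)*0,0,92-46*np.cos(th)]; print(th.round(1),proj(T,W(q,e)).round(1),proj(S,W(q,e)).round(1))
E
python3 fit.py
```

```text
[ 5.65278969e+02 -1.09268480e+02 -7.45129859e-02] [[-1.5, -0.3], [0.8, 1.8], [0.1, 1.2], [0.3, -0.2], [0.7, 1.2], [-0.5, -1.7], [-0.9, -0.1], [-1.3, -1.0]]
keeperT [318.45058801 158.150135  ]
barT [313.05053401 256.25111601]
leverT [313.05053401 265.85121201]
loopS [340.79722132 229.7978713 ]
leverS [349.24701007 229.14788755]
1.3 [269.7 175.3] [365.5 180.6] [254.1 190.3] [291.7 152.1]
1.4 [270.1 169.1] [365.8 174.3] [248.2 188.9] [286.5 151. ]
1.5 [270.5 163. ] [366.1 168.3] [242.4 188.1] [281.3 150.4]
1.6 [271.  157.2] [366.3 162.5] [236.7 187.9] [276.3 150.3]
1.7 [271.6 151.8] [366.5 157. ] [231.3 188.2] [271.4 150.8]
1.8 [272.2 146.7] [366.6 151.9] [226.1 189.1] [266.8 151.8]
obs cornersT [271.050114 154.250096] [365.25105601 159.050144  ] S [236.1498375  186.89894378] [280.67372441 151.1498375 ]
1.6 [313.7 267. ] [348.1 239.6]
1.7 [313.7 266.6] [348.1 237.9]
1.8 [313.7 266.1] [347.8 236.2]
1.9 [313.7 265.3] [347.3 234.4]
2.0 [313.7 264.4] [346.6 232.7]
2.1 [313.7 263.3] [345.8 231. ]
2.2 [313.8 262. ] [344.7 229.3]
2.3 [313.8 260.6] [343.5 227.7]
2.4 [313.9 259. ] [342.2 226.2]
```

```bash
cat > m.py <<'E'
from h import *
Q=np.array([565.3,-109.3,-0.0745])
def W(p): c,n=np.cos(Q[2]),np.sin(Q[2]); return np.array([Q[0]+c*p[0]-n*p[1],Q[1]+n*p[0]+c*p[1],p[2]])
def ori(tilt=0,flip=False):
    M=R.from_euler('z',Q[2])*R.from_euler('y',-tilt)*R.from_euler('x',np.pi)
    if flip: M=M*R.from_euler('z',np.pi)
    return M.as_euler('xyz')
FL=False
def ptp(p,tilt=0): robot.move_ptp(W(p),ori(tilt,FL))
def lin(p,tilt=0,speed=100,f=None): return robot.move_linear(W(p),ori(tilt,FL),speed=speed,f_stop=f)
def shot(n):
    out=[]
    for c in("top","side"):
        d=robot.get_image(c); np.save(f"{c}{n}.npy",d,allow_pickle=True); out.append(d)
    return out
E
python3 - <<'E'
from m import *
import m
for fl in(0,1):
    m.FL=bool(fl)
    for p,t in(([-20,8,290],0),([-20,8,100],0),([130,0,215],0),([-50,0,128],0),([-110,0,110],.6),([-95,0,62],.6),([-95,0,62],.9)):
        q=robot.inverse_kinematics(W(p),ori(t,m.FL)); print(fl,p,t,None if q is None else np.round(q,2))
E
```

```text
0 [-20, 8, 290] 0 [-0.38  0.23  1.4  -0.    1.51  1.26]
0 [-20, 8, 100] 0 [-0.38  0.37  1.68 -0.    1.08  1.26]
0 [130, 0, 215] 0 [-0.33  0.55  1.11 -0.    1.48  1.32]
0 [-50, 0, 128] 0 [-0.41  0.3   1.72 -0.    1.12  1.23]
0 [-110, 0, 110] 0.6 [-0.77 -0.04  2.39  0.91  0.47  0.12]
0 [-95, 0, 62] 0.6 [-0.73  0.13  2.42  1.32  0.36 -0.3 ]
0 [-95, 0, 62] 0.9 None
1 [-20, 8, 290] 0 [-0.38  0.23  1.4  -0.    1.51 -1.88]
1 [-20, 8, 100] 0 [-0.38  0.37  1.68 -0.    1.08 -1.88]
1 [130, 0, 215] 0 [-0.33  0.55  1.11 -0.    1.48 -1.82]
1 [-50, 0, 128] 0 [-0.41  0.3   1.72 -0.    1.12 -1.91]
1 [-110, 0, 110] 0.6 [-0.77 -0.04  2.39  0.91  0.47 -3.02]
1 [-95, 0, 62] 0.6 [-0.73  0.13  2.42  1.32  0.36  2.85]
1 [-95, 0, 62] 0.9 None
```

Run:
```python
from m import *
p=lambda *a:print(*a,np.round(robot.current_contact_force(),1),round(robot.current_gripper_width(),3),round(robot.current_t(),2))
ptp([-20,8,220]); p("above")
robot.move_gripper(0.45); p("g")
lin([-20,8,101],speed=90,f=8); p("down",np.round(robot.current_tcp_pos()-W([-20,8,101]),1))
robot.move_gripper(0.2); p("close")
lin([-20,-10,101],speed=30); p("moved")
robot.move_gripper(0.13); p("close2")
robot.sleep(.2)
robot.move_gripper(0.3); p("open")
lin([-20,-10,200],speed=120); p("up")
lin([60,-10,300],speed=250)
T,S=shot(1); p("img")
t=T["img"][195:255,265:365]; s=S["img"][205:275,270:370]
a=cv2.resize(t,(400,240),interpolation=cv2.INTER_CUBIC); b=cv2.resize(s,(400,280),interpolation=cv2.INTER_CUBIC)
o=np.zeros((280,800,3),np.uint8); o[:240,:400]=a; o[:,400:]=b; cv2.imwrite("pics/c1.png",o)
for an in(.44,0,-.44):
    P=W([-20,-10+42*np.sin(an),77+42*np.cos(an)]); print(an,proj(T,P),proj(S,P))
for d in(T,S):
    h=cv2.cvtColor(d["img"],cv2.COLOR_BGR2HSV); m=((h[...,0]<8)|(h[...,0]>172))&(h[...,1]>150)&(h[...,2]>90); m[:195]=0;m[280:]=0;m[:,:270]=0;m[:,365:]=0
    n,_,st,c=cv2.connectedComponentsWithStats(m.astype(np.uint8)); print(c[1:].round(1).tolist(),st[1:,4])
```

```text
above [-0.5 -0.3 -0.4] 1.0 2.71
g [-0.4 -1.6  0.8] 0.451 3.67
down [ 0.5 -0.2  0.6] [0.  0.  0.2] 0.452 5.14
close [ 0.5 -2.8 -0.6] 0.202 5.75
moved [-0.4 -1.   0.1] 0.196 6.5
close2 [-0.6 -0.4 -1.5] 0.13 6.88
open [ 0.1  0.4 -0.6] 0.3 7.6
up [-1.   0.9 -0.1] 0.299 8.57
img [-0.9 -0.7 -0.1] 0.302 9.33
0.44 [312.71744712 221.28056861] [303.8442687  225.09529849]
0 [320.4972224  221.39414937] [306.59811206 219.66058356]
-0.44 [328.27544983 222.13970137] [309.3310175  217.28978175]
[[314.4, 254.1], [312.8, 261.9]] [ 8 70]
[[307.4, 223.0], [343.1, 233.0]] [34 66]
```

View pics/c1.png

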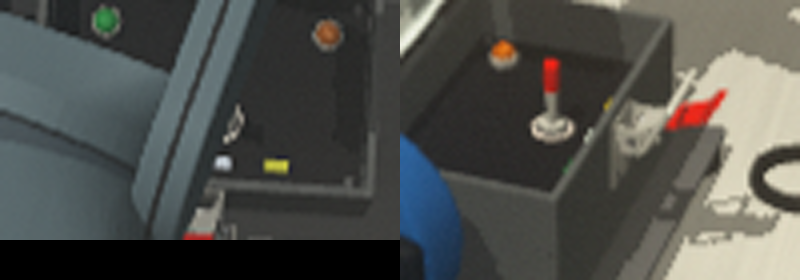

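The side view shows the toggle upright, with its cap directly above the pivot at about (307,223). Next I'll shut the cover.

Run:
```python
from m import *
p=lambda *a:print(*a,np.round(robot.current_contact_force(),1),round(robot.current_t(),2))
lin([128,0,300],speed=200); 
robot.move_gripper(0.0)
T=robot.get_image("top")
h=cv2.cvtColor(T["img"],cv2.COLOR_BGR2HSV); m=((h[...,0]<8)|(h[...,0]>172))&(h[...,1]>130)&(h[...,2]>80); m[:195]=0;m[245:]=0;m[:,:280]=0;m[:,355:]=0
n,_,st,c=cv2.connectedComponentsWithStats(m.astype(np.uint8)); print(c[1:].round(1).tolist(),st[1:,4])
lin([128,0,216],speed=150); p("behind")
s=110
for a in(1.7,1.4,1.1,.85,.6,.4,.2,.08):
    lin([65-s*np.cos(a)+20*np.sin(a)+7.5,0,108+s*np.sin(a)+20*np.cos(a)],speed=110); p(round(a,2))
print(lin([65-s+7.5,0,124],speed=25,f=10)); p("shut",robot.current_tcp_pos())
lin([-40,0,260],speed=200); lin([40,0,300],speed=250)
T,S=shot(2)
t=T["img"][150:270,255:375]; s=S["img"][190:260,280:380]
a=cv2.resize(t,(400,400),interpolation=cv2.INTER_CUBIC); b=cv2.resize(s,(400,280),interpolation=cv2.INTER_CUBIC)
o=np.zeros((400,800,3),np.uint8); o[:,:400]=a; o[:280,400:]=b; cv2.imwrite("pics/c2.png",o)
```

```text
[[319.7, 221.7]] [15]
behind [-0.4 -0.3  0.2] 11.22
1.7 [ 0.9 -0.5  0.1] 11.57
1.4 [1.  0.4 0.1] 12.02
1.1 [-0.2 -0.1  0.3] 12.47
0.85 [-0.4  0.3  0.6] 12.87
0.6 [ 0.7  1.2 -0.7] 13.27
0.4 [-0.2  0.1 -0.8] 13.62
0.2 [ 0.7 -0.4 -0.6] 13.97
0.08 [-0.8  0.9  0.6] 14.24
True
shut [ 528.77581057 -106.76835099  128.19239439] [-1.8  0.4  6.3] 14.67
```

View pics/c2.png

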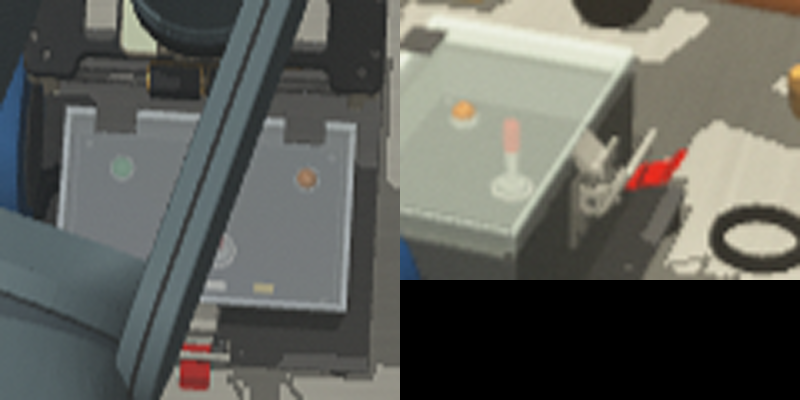

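The cover is shut with the toggle upright under it (cap at top-view pixel (320,222)). The loop bar leans out in front, at about (313,256) in the top view and (340,229) in the side view. I'll triangulate the bar and the lever.

Run:
```python
from m import *
T=np.load("top0.npy",allow_pickle=True).item(); S=np.load("side2.npy",allow_pickle=True).item()
inv=lambda P:np.r_[R.from_euler('z',-Q[2]).as_matrix()[:2,:2]@(P[:2]-Q[:2]),P[2]]
b,e=tri(T,(313,256.2),S,(340,229)); print("bar",inv(b).round(1),e)
def red(d,box):
    h=cv2.cvtColor(d["img"],cv2.COLOR_BGR2HSV); m=((h[...,0]<8)|(h[...,0]>172))&(h[...,1]>150)&(h[...,2]>90)
    y0,y1,x0,x1=box; k=np.zeros_like(m); k[y0:y1,x0:x1]=m[y0:y1,x0:x1]; y,x=np.nonzero(k); return x.mean(),y.mean(),x.min(),x.max(),y.min(),y.max()
rt=red(T,(245,285,300,330)); rs=red(S,(215,250,325,365)); print(rt,rs)
b,e=tri(T,rt[:2],S,rs[:2]); print("red",inv(b).round(1),e)
for th in(1.6,1.8,2.0,2.2,2.4):
    f=th-.21; le=2.45-th
    pin=np.array([-77-10*np.sin(f),0,92-10*np.cos(f)]); bar=pin+32.2*np.array([-np.sin(le),0,np.cos(le)])
    mid=np.array([-77-32*np.sin(th),0,92-32*np.cos(th)])
    print(th,bar.round(1),proj(T,W(bar)).round(1),[proj(S,W(bar+[0,y,0])).round(1).tolist() for y in(24.5,0,-24.5)],"mid",mid.round(1),proj(T,W(mid)).round(1),proj(S,W(mid)).round(1))
```

```text
bar [-102.4    2.2  119. ] 2.8157758537079274
(np.float64(312.9493670886076), np.float64(260.9873417721519), np.int64(309), np.int64(317), np.int64(254), np.int64(266)) (np.float64(343.4117647058824), np.float64(232.6764705882353), np.int64(337), np.int64(350), np.int64(227), np.int64(237))
red [-111.5    2.1  110.9] 0.913413539582931
1.6 [-111.     0.   111.5] [313.9 261. ] [[340.0, 237.7], [343.3, 231.9], [346.4, 226.3]] mid [-109.     0.    92.9] [314. 261.] [342.2 238.6]
1.8 [-106.5    0.   117.8] [314.  258.7] [[338.1, 234.9], [341.4, 229.1], [344.6, 223.6]] mid [-108.2    0.    99.3] [314.  260.3] [341.9 236.2]
2.0 [-100.8    0.   123.2] [314.1 255.9] [[335.7, 232.4], [339.0, 226.7], [342.2, 221.2]] mid [-106.1    0.   105.3] [314.  259.2] [341.1 233.8]
2.2 [-94.1   0.  127.3] [314.2 252.8] [[332.8, 230.3], [336.2, 224.6], [339.5, 219.1]] mid [-102.9    0.   110.8] [314.1 257.5] [339.8 231.5]
2.4 [-86.8   0.  130. ] [314.4 249.4] [[329.6, 228.6], [333.1, 223.0], [336.4, 217.5]] mid [-98.6   0.  115.6] [314.2 255.4] [338.  229.3]
```

Run:
```python
from m import *
p=lambda *a:print(*a,np.round(robot.current_contact_force(),1),round(robot.current_gripper_width(),3),round(robot.current_t(),2))
lin([-40,1,260],speed=250); ptp([-118,1,190])
robot.move_gripper(0.45)
print(lin([-118,1,99],speed=90,f=8)); p("down")
robot.move_gripper(0.0); p("grip")
lin([-113,1,111],speed=40); p("raised")
robot.move_gripper(0.45); lin([-116,1,200],speed=150)
T,S=shot(3); p("img")
t=T["img"][225:285,275:355]; s=S["img"][190:260,280:380]
a=cv2.resize(t,(400,300),interpolation=cv2.INTER_CUBIC); b=cv2.resize(s,(400,280),interpolation=cv2.INTER_CUBIC)
o=np.zeros((300,800,3),np.uint8); o[:,:400]=a; o[:280,400:]=b; cv2.imwrite("pics/c3.png",o)
```

```text
False
down [-0.7  1.  -0.4] 0.449 19.09
grip [0.7 5.7 1.1] 0.211 19.59
raised [ 3.8  4.8 -7.7] 0.209 20.07
img [0.  0.1 0.5] 0.451 21.51
```

View pics/c3.png

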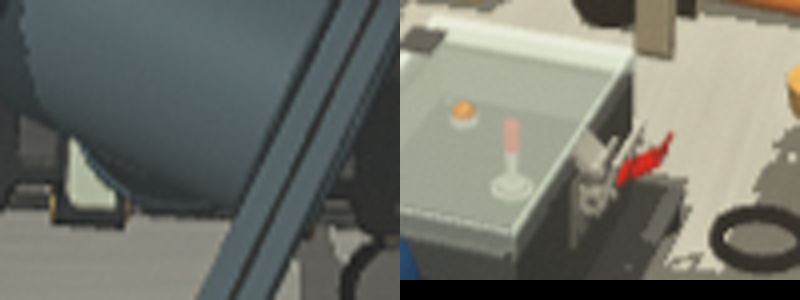

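In the side view the red handle has swung up, with its tip now at about (347,224), so the lever is near 2.25. The loop bar is close to upright. I'll push the bar inward.

Run:
```python
from m import *
p=lambda *a:print(*a,np.round(robot.current_contact_force(),1),round(robot.current_gripper_width(),3),round(robot.current_t(),2))
robot.move_gripper(0.36)
print(lin([-115,2,122.5],speed=120,f=8)); p("down")
print(lin([-85,2,122.5],speed=50,f=8)); p("in",robot.current_tcp_pos())
lin([-100,2,130],speed=80); lin([-110,2,215],speed=150)
T,S=shot(4); p("img")
s=S["img"][190:260,280:380]
cv2.imwrite("pics/c4.png",cv2.resize(s,(800,560),interpolation=cv2.INTER_CUBIC))
```

```text
False
down [ 0.4  0.1 -0.2] 0.362 22.72
False
in [ 480.4810605 -100.8591894  122.2619646] [-1.2  0.8  0.6] 0.36 23.47
img [-0.4  0.8  0.7] 0.359 24.64
```

View pics/c4.png

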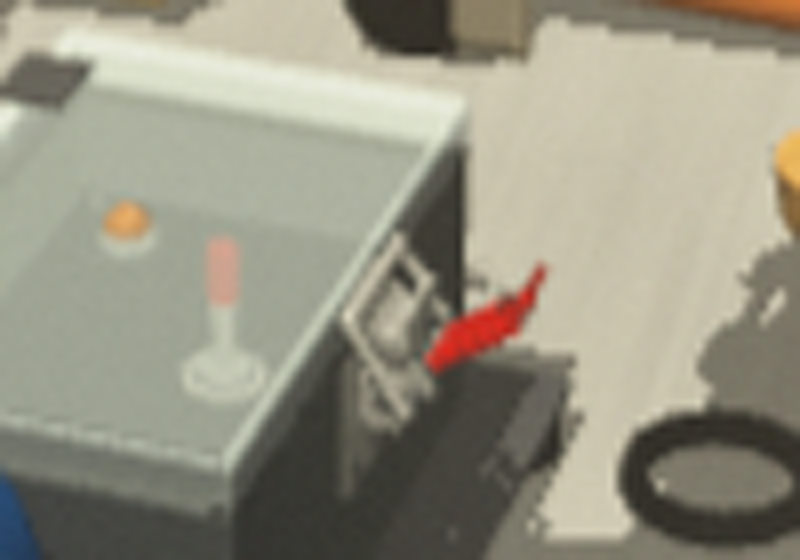

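The loop has gone over: its bar now lies along the cover edge behind the keeper, from crop (345,318) to (400,235). Next I'll lower the lever, pushing first on the lip from above and then on the plate.

Run:
```python
from m import *
p=lambda *a:print(*a,np.round(robot.current_contact_force(),1),np.round(robot.current_tcp_pos()[2],1),round(robot.current_t(),2))
robot.move_gripper(0.0)
t=.3
lin([-104,2,165],t,speed=120)
L=lambda th:[-77-49.4*np.sin(th+.373),2,92-49.4*np.cos(th+.373)-1]
for th in(2.25,2.1,1.95,1.8,1.65,1.5,1.4):
    lin(L(th),t,speed=60); p(th)
q=L(1.4); lin([q[0]-10,2,q[2]+60],t,speed=150)
T,S=shot(5); p("img")
s=S["img"][190:260,280:380]
cv2.imwrite("pics/c5.png",cv2.resize(s,(800,560),interpolation=cv2.INTER_CUBIC))
```

```text
2.25 [-1.2 -0.6  0. ] 134.0 26.58
2.1 [ 0.7 -0.4  0.1] 129.7 26.86
1.95 [-0.7  0.7 -0.3] 124.4 27.13
1.8 [ 0.3  0.9 -1. ] 118.5 27.41
1.65 [ 0.2  0.1 -0.3] 112.1 27.68
1.5 [ 0.5 -0.5 -0.2] 105.2 27.96
1.4 [-1.  -1.   1.4] 100.6 28.21
img [-0.1 -0.5  0. ] 159.8 28.87
```

View pics/c5.png

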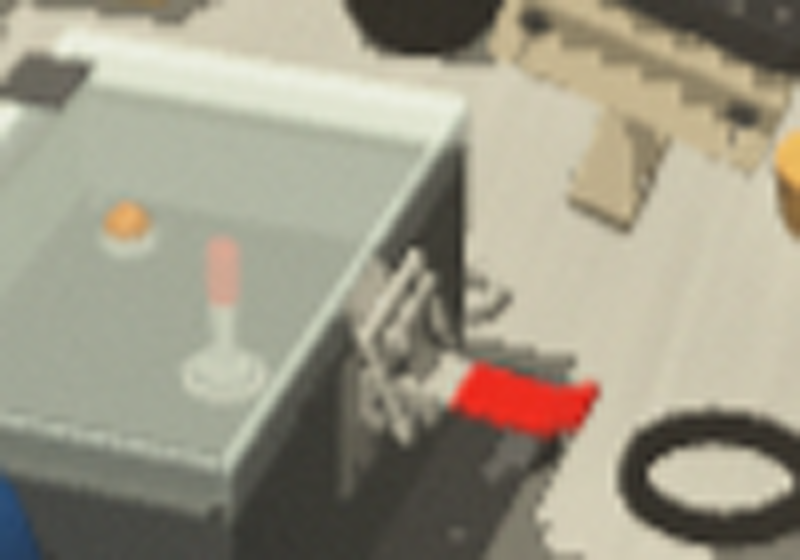

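The lever is now nearly straight out (red handle at crop (525,400)), and the bar at about (390,295) has dropped into the keeper hook. I'll carry on down.

Run:
```python
from m import *
p=lambda *a:print(*a,np.round(robot.current_contact_force(),1),np.round(robot.current_tcp_pos()[2],1),round(robot.current_t(),2))
t=.3
def C(th):
    r=np.interp(th,[.8,1.4],[31,23])
    return [-77-r*np.sin(th)-6*np.cos(th)-7.2,2,92-r*np.cos(th)+6*np.sin(th)-2.2]
q=C(1.45); lin([q[0],2,q[2]+50],t,speed=150)
print(lin([q[0],2,q[2]+4],t,speed=80,f=10)); p("on")
for th in(1.4,1.2,1.0,.85,.7,.55,.4,.3,.2,.1,.03):
    lin(C(th),t,speed=50); p(th)
q=C(0); print(lin([q[0]+5,2,q[2]],t,speed=20,f=12)); p("end",q,robot.current_tcp_pos())
lin([q[0]-35,2,q[2]+20],t,speed=100); lin([q[0]-45,2,190],t,speed=200)
T,S=shot(6); p("img")
s=S["img"][190:260,280:380]
cv2.imwrite("pics/c6.png",cv2.resize(s,(800,560),interpolation=cv2.INTER_CUBIC))
```

```text
False
on [ 0.2  0.8 -0.1] 97.4 29.96
1.4 [ 0.   0.6 -0.4] 91.8 30.21
1.2 [-1.1 -0.5  1.1] 85.7 30.48
1.0 [-0.3  0.7  0.6] 79.0 30.77
0.85 [-0.7 -0.4 -0.3] 74.0 31.02
0.7 [-1.1 -0.2  1.5] 69.8 31.27
0.55 [-0.8  0.1  1.5] 66.3 31.52
0.4 [-0.   0.1  0.9] 63.3 31.77
0.3 [-0.4 -0.5 -0.2] 61.8 32.02
0.2 [-0.8 -0.2 -0.2] 60.5 32.27
0.1 [-1.5  0.2  0.5] 59.4 32.52
0.03 [-8.6  0.2  5.7] 58.3 32.77
True
end [np.float64(-90.2), 2, np.float64(58.8)] [472.48686087 -99.17295686  57.39755515] [-1.6 -0.5  1.2] 57.4 32.99
img [ 0.7 -0.9 -0.8] 188.2 34.33
```

View pics/c6.png

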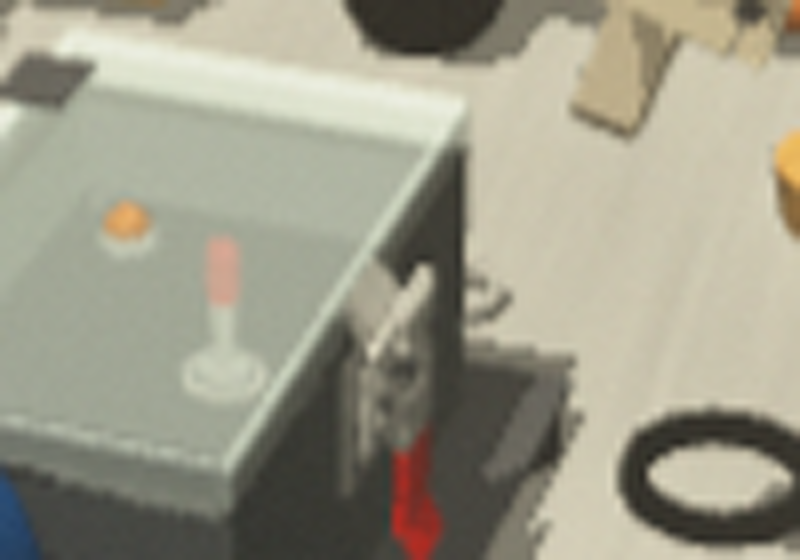

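The lever looks flat and the bar runs from crop (372,352) to (430,268). The forces while drawing tight were low, so I'll check by projection whether the bar sits in the hook or in front of the lip.

Run:
```python
from m import *
S=np.load("side6.npy",allow_pickle=True).item()
c=lambda P:((proj(S,W(P))-[280,190]+.5)*8).round(0).tolist()
for n,x,z in(("hooked",-77,115),("front",-86,112),("front-lipbase",-88,110),("front low",-95,106)):
    print(n,c([x,24.5+1,z]),c([x,-24.5+1,z]))
print("keeper lip top",c([-82,12,121]),c([-82,-12,121]))
print("ref cover corner front +y, -y top",c([-65,100,128]),c([-65,-100,128]),"lever end",c([-83,1,46]))
for a in(.03,.1,.2,.3,.5):print(a,c([-77-46*np.sin(a)-6*np.cos(a),1,92-46*np.cos(a)]))
T=np.load("top6.npy",allow_pickle=True).item()
s=S["img"][208:248,315:345]; cv2.imwrite("pics/c7.png",np.hstack([cv2.resize(s,(390,520),interpolation=cv2.INTER_CUBIC),cv2.resize(np.load("side4.npy",allow_pickle=True).item()["img"][208:248,315:345],(390,520),interpolation=cv2.INTER_CUBIC)]))
print("top bar hooked",proj(T,W([-77,1,115])),"front",proj(T,W([-88,1,110])))
```

```text
hooked [365.0, 354.0] [420.0, 265.0]
front [396.0, 369.0] [450.0, 279.0]
front-lipbase [403.0, 376.0] [457.0, 286.0]
front low [427.0, 393.0] [480.0, 302.0]
keeper lip top [398.0, 314.0] [425.0, 270.0]
ref cover corner front +y, -y top [230.0, 454.0] [462.0, 93.0] lever end [410.0, 512.0]
0.03 [415.0, 513.0]
0.1 [425.0, 514.0]
0.2 [440.0, 515.0]
0.3 [454.0, 515.0]
0.5 [481.0, 510.0]
top bar hooked [314.29163409 246.00108651] front [314.03989368 251.05155559]
```

View pics/c7.png

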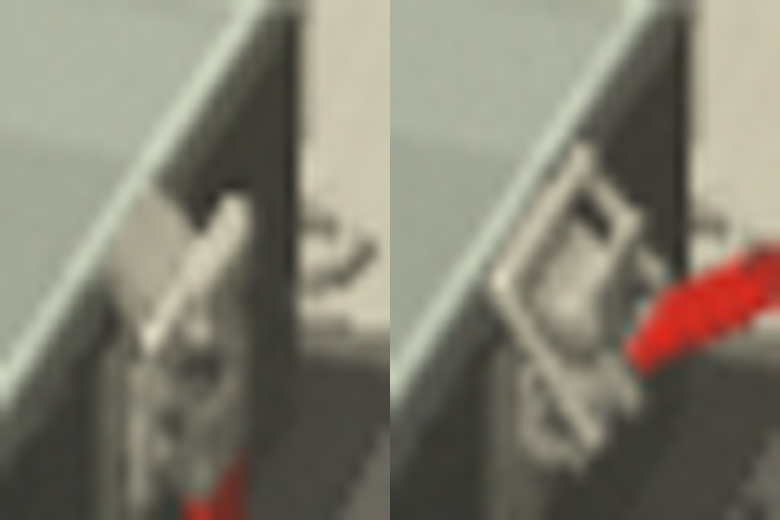

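The bar fits the hooked position to about 1 px, while the "in front of the lip" position is about 3 px off. I'll move clear and check the bar's row numerically in the top view.

Run:
```python
from m import *
p0=robot.current_tcp_pos(); 
lin([-135,2,300],.3,speed=200)
ptp([-190,-150,380])
T,S=shot(7); print(robot.current_t())
g=cv2.cvtColor(T["img"],cv2.COLOR_BGR2GRAY)
for c0,c1 in((304,308),(308,312),(312,316),(316,320),(320,324)): print(c0,g[238:272,c0:c1].mean(1).astype(int).tolist())
T0=np.load("top0.npy",allow_pickle=True).item(); g0=cv2.cvtColor(T0["img"],cv2.COLOR_BGR2GRAY); print("start 316",g0[238:272,316:320].mean(1).astype(int).tolist())
h=cv2.cvtColor(T["img"],cv2.COLOR_BGR2HSV); m=((h[...,0]<8)|(h[...,0]>172))&(h[...,1]>80)&(h[...,2]>80)
for y0,y1 in((205,240),(240,275)):
    y,x=np.nonzero(m[y0:y1,285:350]); print("red",len(x),x.mean()+285 if len(x) else 0,y.mean()+y0 if len(x) else 0,(y.min()+y0,y.max()+y0) if len(x) else 0)
for n,P in(("hook",[-77,1,115]),("front",[-88,1,110]),("tip",[-20,-10,119]),("leverlip",[-95,1,46]),("leverend",[-83,1,50]),("cover edge",[-65,0,128]),("lip outer",[-83.5,0,121])): print(n,proj(T,W(P)).round(1))
for b,nm in((T0,"0"),):
    d=cv2.absdiff(b["img"],T["img"]).max(2)>60
    n,_,st,c=cv2.connectedComponentsWithStats(d.astype(np.uint8)); print([s.tolist() for s in st[1:] if s[4]>25])
```

```text
35.8833
304 [143, 143, 92, 46, 48, 47, 61, 142, 125, 68, 59, 62, 63, 63, 62, 69, 81, 86, 85, 84, 78, 85, 127, 143, 143, 140, 140, 141, 142, 142, 142, 142, 142, 142]
308 [137, 153, 119, 97, 103, 105, 101, 138, 133, 128, 109, 85, 72, 59, 60, 62, 72, 84, 85, 85, 75, 85, 101, 133, 144, 141, 140, 142, 142, 142, 143, 142, 142, 142]
312 [128, 157, 136, 112, 116, 119, 113, 132, 140, 137, 125, 108, 80, 53, 53, 61, 61, 79, 77, 81, 75, 87, 93, 130, 145, 142, 141, 142, 142, 143, 143, 142, 143, 141]
316 [120, 153, 139, 114, 115, 117, 115, 121, 145, 130, 120, 102, 73, 58, 55, 58, 60, 61, 61, 73, 78, 85, 92, 130, 145, 142, 141, 143, 143, 143, 144, 143, 144, 141]
320 [115, 144, 141, 89, 58, 61, 55, 68, 142, 122, 66, 60, 63, 63, 62, 63, 61, 62, 63, 61, 69, 76, 88, 132, 146, 142, 141, 143, 143, 143, 144, 144, 144, 142]
start 316 [38, 59, 76, 71, 79, 72, 63, 64, 72, 107, 121, 118, 109, 106, 100, 86, 69, 76, 134, 118, 69, 68, 75, 99, 107, 102, 102, 102, 112, 129, 135, 133, 133, 131]
red 0 0 0 0
red 27 314.2962962962963 253.55555555555554 (np.int64(252), np.int64(255))
hook [314.3 246. ]
front [314.  251.1]
tip [320.5 221.4]
leverlip [314.2 257.3]
leverend [314.4 252.2]
cover edge [315. 240.]
lip outer [314.5 248.5]
[[271, 179, 91, 64, 4462], [123, 209, 345, 230, 10463], [469, 250, 8, 46, 173], [309, 261, 9, 6, 52], [480, 261, 32, 56, 610], [342, 264, 26, 11, 142], [347, 275, 13, 13, 70], [349, 280, 33, 29, 357], [469, 293, 10, 24, 76], [469, 316, 11, 12, 48], [342, 328, 126, 116, 335], [0, 406, 30, 45, 618], [99, 413, 15, 13, 125], [61, 428, 89, 52, 3296], [263, 430, 36, 24, 455], [33, 448, 19, 32, 343], [19, 468, 13, 12, 112], [145, 469, 16, 11, 57]]
```

```bash
python3 -c "
from bench import robot
print(robot.hand_in())"
```

```text
the job is handed in; nothing more can be done
None
```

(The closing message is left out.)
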